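# Hang a pipe sleeve on the slanted arbor and seat it on its collar

## Task

Pick up the short round pipe offcut and slide it, along the peg, onto the thicker of the two slanted pegs. A sprung shoe in the peg drags on it: keep pushing until the pipe sits firmly up against the clamp collar at the foot of the peg, wherever that is set, but press with a feeling hand, do not jam or ram it. Then let go, leaving it touching the collar, and leave the other pieces on the bench where they are.

Things in the scene. Friction and masses are not known exactly. Their poses are not given: they have to be found in the camera images.
- pipe: Loose grey steel pipe offcut, open right through, 48 mm outside diameter, 55 mm long, 0.2 to 0.35 kg, standing upright on the bench. The bore is a slightly faceted circle: 37 mm across flats, 40 mm across corners. Origin: centre of its lower end; z along the pipe's axis, towards its upper end. Either end may go first.
- pipe_mid (a point): The pipe's centre: on its axis, 27.5 mm from either end.
- arbor: Fixed steel stand with the thicker peg (33 mm diameter). Dark base plate 10 mm thick, from x = -30 to +140 mm, y = +-50 mm; a slanted post rises from its rear to the peg. Origin: on the bench straight below the peg's datum point; z up; the peg leans towards the stand's -x (roughly the robot's right), 35 degrees from the vertical.
- arbor_peg: The thick peg itself, plain steel, 33 mm diameter. Origin (datum): on its axis, 100 mm above the bench. z along the peg towards its tip (up and towards the stand's -x); x square to the peg, on its upper side; y is the stand's y. The tip is at z = 78 mm; the last 14 mm taper to 15 mm diameter as a lead-in. With the pipe home the peg sticks out of it by 7 to 23 mm.
- arbor_shoe: Sprung brass rib, 6 mm wide, in the underside (-x side) of the thick peg; bulges up to 7.5 mm between z = 22 and 60 mm, highest at 34 to 42 mm; the bore pushes it in (about 8 N plus 1 N per mm). Over the last 35 mm or more to home it drags evenly: pushing on takes some 6 to 14 N, varying with friction; the pipe stays where left, its weight does not seat it. Axes as the peg's.
- slim: The other stand, alike in all but its peg, collar likewise: not to be used. Fixed. Origin and axes as for the thick one; the two stands may stand either way round.
- slim_peg: The slimmer peg, 19 mm diameter, same lean and length; origin on its axis, 100 mm above the bench, z along the peg to its tip at z = 78 mm.
- round_bar: Loose solid round steel offcut, 28 mm diameter, 78 mm tall, standing; leave it alone. Origin: centre of its underside.
- square_tube: Loose square tube offcut, 72 x 40 x 40 mm, lying; leave it alone. Origin: centre of its underside.
- vee_block: Loose steel vee block, 60 x 44 x 36 mm, on the bench to the right of the pipe; leave it alone. Origin: centre of its underside.
- arbor_post: The post under the thick peg (same datum and axes, 33 mm diameter, below z = -8 mm) with its clamp collar: a steel ring 54 mm diameter, 14 mm thick, set by hand, stop face anywhere from z = 0 to 16 mm: not measured, find it by feel. The collar does not give: there the push climbs steadily above the shoe's drag. Home, the pipe's centre is 27.5 mm above that face, side play up to 3 mm.

How it is judged (in metres and radians):
On the way, in this order (a step that is already met when the one before it is completed fails the run):
1. the pipe is lifted clear of the bench, not touching the stands (height (world z) of pipe_mid above 0.1 m and contact force between pipe and arbor below 0.1 N and contact force between pipe and slim below 0.1 N), for 0.2 s.
2. the pipe is on the thick peg, in line with it (z of pipe_mid in the frame of arbor_peg between 0.047 and 0.08 m and x of pipe_mid in the frame of arbor_peg between -0.01 and 0.01 m and y of pipe_mid in the frame of arbor_peg between -0.01 and 0.01 m and angle between the z axis of pipe and the z axis of arbor_peg, either way round below 0.25 rad), for 0.1 s.
3. the pipe, on the thick peg, is pressed against the collar with more than 3 N (x of pipe_mid in the frame of arbor_peg between -0.005 and 0.005 m and y of pipe_mid in the frame of arbor_peg between -0.005 and 0.005 m and z of pipe_mid in the frame of arbor_peg between 0.025 and 0.046 m and contact force between pipe and arbor_post above 3 N), for 0.15 s.
At the end, for the whole second after the job is handed in: The pipe is on the thick peg, at rest and touching the clamp collar (contact force over 0.1 N), its centre 25 to 46 mm above the peg's datum and within 5 mm of the peg's axis in x and y, in line with the peg within 0.08 rad (x of pipe_mid in the frame of arbor_peg between -0.005 and 0.005 m and y of pipe_mid in the frame of arbor_peg between -0.005 and 0.005 m and z of pipe_mid in the frame of arbor_peg between 0.025 and 0.046 m and angle between the z axis of pipe and the z axis of arbor_peg, either way round below 0.08 rad and contact force between pipe and arbor_post above 0.1 N and linear speed of pipe below 0.02 m/s).
It fails at once if the pipe is rammed against the collar with more than 18 N (contact force between pipe and arbor_post above 18 N).
It fails at once if the pipe is jammed against the thick peg with more than 25 N (contact force between pipe and arbor_peg above 25 N).
It fails at once if the round bar is displaced by more than 20 mm (distance of round_bar from where it was at the start of the episode above 0.02 m).
It fails at once if the square tube is displaced by more than 20 mm (distance of square_tube from where it was at the start of the episode above 0.02 m).
It fails at once if the vee block is displaced by more than 20 mm (distance of vee_block from where it was at the start of the episode above 0.02 m).
It also fails if it takes over 64 s, if anything falls off the work surface, if the arm or the gripper's body presses on something with over 40 N, if the wrist force passes 120 N, or if a joint passes its speed limit or range.

## Robot

A 7-joint arm with a two-finger parallel gripper is mounted at the origin on a cart in front of the work surface, level with it; the furniture and walls round the work are solid. World frame = base frame: x ahead of the robot, y to its left, z up, the work surface at z = 0. Lengths are in m, angles in degrees, forces in N, time in s.
With the tool pointing down it reaches from about 0.4 to 0.875 m from the base axis. Payload 6.5 kg.
Tool frame: the origin (TCP) lies between the finger pads; the fingertips stand 14 mm ahead of it and the grasp point (between the pads) lies 5 mm behind it (ctrl.tips_ahead is the distance from the TCP to the fingertips, in m); z points along the fingers, y is the line along which they close (so a half turn about z gives the same grasp; the last joint's range is limited). The gripper opens to 85 mm and grips with 20 to 120 N. Pads are 22 mm wide; open, the fingers measure 114 mm over their backs; the gripper's body (76 mm by 85 mm) begins 54 mm behind the grasp point. The pads swing forward as they close: fully open they stand 13 mm farther back than shut.
Start: joints at [60.321, 30.733, -0.252, 88.115, 0.149, 61.152, -4.079], TCP at [0.284, -0.585, 0.245] pointing down, gripper open.
Joint ranges: [-154.64, 154.64], [-21.42, 123.67], [-72.66, 72.17], [13.99, 137.28], [-74.86, 254.86], [10.95, 109.41], [-158.01, 158.01]. Speed limits (degrees/s): [136.94, 136.94, 180, 180, 180, 180, 180].

## Interface

Orientations are given as a 3x3 rotation matrix whose columns are the frame's x, y, z axes.
In Python, from bench import sense, viewer, hand_in, ctrl gives the robot as it stands. The module is installed in compiled form; this text tells all that it offers.
- The arm moves only by the tool send_rows, never from a script. Its argument "targets" is one flat list of numbers, 7 for each row, row after row: the finger opening in m, from 0 to 0.0854, then the shift along the tool's x, y, z in m, then the turn, a rotation vector about the tool's x, y, z in rad. In form: [grip, tx, ty, tz, rx, ry, rz, grip, tx, ty, tz, rx, ry, rz, ...]. A call has 1 to 20 rows; each row shifts and turns the commanded pose from where the row before left it, along the tool's axes as they then stand; what a row does not reach is not made up. A row lasts 1/12 s, in which the tool goes at most 41.7 mm and 7.16 degrees, less where a joint would pass 70% of its speed; a pose out of reach is approached as far as the arm can. A call is refused whole if a number of a shift passes 0.0417 or a number of a turn 0.125, either way. A call with a gripper value outside its range is refused whole. The fingers move at their own pace and stop on an object; "force" is the grip in N (left out, the last holds). Time passes only in rows, so rows that do not move let the fingers close. It gives the time, the measured TCP pose, the force, the opening and the grip force at its end, in the units of the state.
- sense(): the state, without advancing time (a new reading comes with each control period).
- viewer.camera(name): name is "side" or "top"; returns a dict with "img" (384x512x3 uint8, blue, green, red), "depth" (384x512 float32, m along the optical axis (not along the pixel's ray), 0 where there is no reading), "intrinsics" (3x3 intrinsics, pixels), "k1" (the pictures are not rectified: a ray, as slopes to the right and down, at radius r is drawn at 1 + k1 r^2 times it, then the intrinsics apply), "xyz" and "attitude" of the camera in the world. Camera axes: x right, y down, z forward; pixel columns grow to the right and rows downward; lengths in m; the calibration is good to about 2 mm. A picture is of the moment at which its call begins.
- hand_in(): hands the job in; it is judged then, once.
Trained networks look in a picture, given as the dict that the camera call returned (one of the last four; its "shot" number tells which), for a name from the list of things; names that differ only in an ending like _2 or _b are one class to them, and where a whole thing is asked for, a point or a joint stands for the part that bears it (a point fixed in the world has none). Each returns a list of dicts, best first, with "confidence" (0 to 1); they miss things now and then, are a little off and sometimes report something else, mostly with a low value. They report only what shows in the picture. A call takes as long as a camera call.
- viewer.search_frame(name, picture): "xyz" ([x, y, z] in m, in the coordinates of the camera as it stood for that picture, good to about 4 mm: the middle of the surface that is visible of it).
- viewer.tip_of(name, picture): "xyz" ([x, y, z] in m, in the coordinates of the camera as it stood for that picture, good to about 4 mm: a listed point, or the origin of a listed thing).
The state is a dict: "clock": time; "q": joint angles; "joint_vel": joint speeds; "joint_torque": joint torques, N m; "eef_pos": TCP position; "ee_rot": TCP orientation; "force": force on the tool from outside, world axes, zero at the start; "moment": the same for the moment, N m; "finger_gap": finger opening in m; "grip_force": force on a finger pad.
Only numpy, scipy, OpenCV 4.12 (cv2) and the standard library are available. Lean on these libraries where they do the work, as an engineer would, in place of code of your own. Each camera call takes 0.05 s, during which the arm holds its last target. There are 200 camera calls.

## Working session

There is one attempt and no reset: what is moved stays moved. The work goes in short steps, Python scripts to look and compute and a tool call to move; the robot and the scene stay as the last step left them, time stands still between calls to the robot, and variables do not carry over. Pictures are saved under pics/ and viewed, at most 10 in all, crops included, and the job is handed in when it is done.

Besides the shell and the picture viewer there is one more tool, called after "Call:" as a command line: name --argument value ..., lists and objects as JSON in quotes. send_rows: Moves the arm, as the interface text tells. Its arguments: {"type":"object","properties":{"targets":{"type":"array","items":{"type":"number"}},"force":{"type":"number"}},"required":["targets"]}

```bash
mkdir -p pics
cat > h.py <<'E'
import numpy as np, cv2
from bench import sense, viewer, hand_in, ctrl
np.set_printoptions(precision=4, suppress=True)
def R(a):
    return np.array(a,float).reshape(3,3)
def world(p,c): return R(c["attitude"])@np.array(p)+np.array(c["xyz"])
def cloud(c):
    d=c["depth"];K=np.array(c["intrinsics"]);h,w=d.shape
    u,v=np.meshgrid(np.arange(w),np.arange(h))
    xd=(u-K[0,2])/K[0,0];yd=(v-K[1,2])/K[1,1];x,y=xd.copy(),yd.copy()
    for _ in range(8):
        s=1+c["k1"]*(x*x+y*y);x=xd/s;y=yd/s
    P=np.stack([x*d,y*d,d],-1)
    W=P@R(c["attitude"]).T+np.array(c["xyz"]);W[d<=0]=np.nan
    return W
E
python3 - <<'E'
from h import *
for n in ("side","top"):
    c=viewer.camera(n); cv2.imwrite(f"pics/{n}0.png",c["img"])
    np.savez(f"{n}0.npz",W=cloud(c),img=c["img"])
    print(n,np.array(c["xyz"]),R(c["attitude"]).tolist(),c["k1"],c["intrinsics"])
    for o in ("pipe","pipe_mid","arbor","arbor_peg","slim","slim_peg","vee_block","round_bar","square_tube"):
        for f in ("search_frame","tip_of"):
            print(o,f,[(world(r["xyz"],c).round(4).tolist(),round(r["confidence"],2)) for r in getattr(viewer,f)(o,c)][:2])
s=sense();print(s)
E
```

```text
side [-0.0227  0.8762  0.6107] [[-0.8372295297885826, -0.26640400112595436, 0.47757263597705363], [-0.5463429519336495, 0.3698254932964447, -0.7514908405166808], [0.023581631038052962, -0.890088766748645, -0.4551767722385022]] -0.059583794448305534 [[365.1108   0.     254.0967]
 [  0.     365.1108 191.7167]
 [  0.       0.       1.    ]]
pipe search_frame [([0.4477, -0.0242, 0.0407], 0.57)]
pipe tip_of [([0.4487, -0.0396, 0.0025], 0.75), ([0.549, -0.3415, -0.0029], 0.6)]
pipe_mid search_frame [([0.4489, -0.0274, 0.0374], 0.85)]
pipe_mid tip_of [([0.455, -0.0419, 0.0259], 0.73)]
arbor search_frame [([0.5801, -0.1252, 0.0124], 0.63)]
arbor tip_of [([0.5951, -0.168, -0.0015], 0.68), ([0.5901, -0.166, 0.0942], 0.16)]
arbor_peg search_frame [([0.5891, -0.1771, 0.1372], 0.56)]
arbor_peg tip_of [([0.5918, -0.1632, 0.1009], 0.43)]
slim search_frame [([0.5339, 0.1702, 0.0226], 0.8)]
slim tip_of [([0.5445, 0.1425, 0.0006], 0.82)]
slim_peg search_frame [([0.544, 0.1194, 0.1315], 0.61), ([0.4458, -0.0224, 0.0413], 0.36)]
slim_peg tip_of [([0.4302, -0.2542, -0.0008], 0.7), ([0.5448, 0.1381, 0.099
[... 1697 characters left out ...]
e_tube search_frame [([0.5495, -0.3385, 0.042], 0.52)]
square_tube tip_of [([0.5519, -0.3446, 0.0018], 0.81)]
{'clock': 1.9, 'q': array([60.3219, 30.7353, -0.2532, 88.1144,  0.1492, 61.1505, -4.0785]), 'joint_vel': array([-0.012 , -0.0556, -0.0641, -0.1012, -0.0711,  0.0097,  0.0082]), 'joint_torque': array([  0.0002, -58.3318,   1.0478, -25.9436,   0.0125,   0.0017,
        -0.    ]), 'eef_pos': array([ 0.2838, -0.5848,  0.2453]), 'ee_rot': array([[ 0.8996,  0.4366, -0.    ],
       [ 0.4366, -0.8996, -0.    ],
       [-0.    ,  0.    , -1.    ]]), 'force': array([ 0.8321, -0.1004,  0.008 ]), 'moment': array([-0.0002,  0.0535, -0.0254]), 'grip_force': 0.0, 'finger_gap': 0.08552986082172699}
```

View images.

View pics/side0.png

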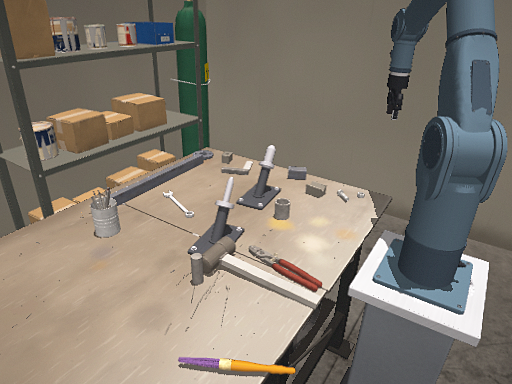

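View pics/top0.png

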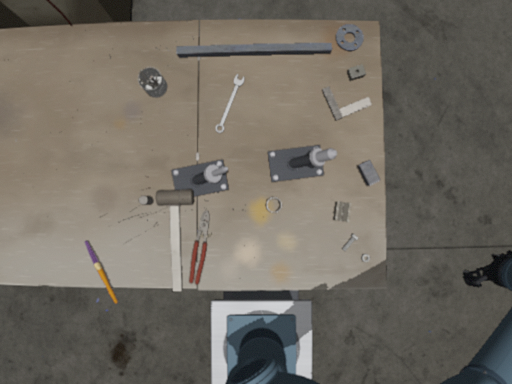

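The side view shows the pipe at (282,209), the thick peg's tip at (271,150) and the slim peg's at (231,180). The top view shows the pipe ring at (273,204), the thick stand's plate at (297,162) and its peg tip at (327,154). This agrees with the networks. Next I'll fit the poses from depth.

Run:
```python
from h import *
from scipy.optimize import least_squares
T=np.load("top0.npz")["W"].reshape(-1,3);S=np.load("side0.npz")["W"].reshape(-1,3)
def box(W,lo,hi): 
    m=np.all((W>lo)&(W<hi),1); return W[m]
fits={}
for nm,W in (("top",T),("side",S)):
    p=box(W,[.42,-.08,.02],[.49,0,.075]); print(nm,"pipe pts",len(p),p.min(0),p.max(0))
    if len(p)>5:
        f=least_squares(lambda q:np.minimum(abs(np.hypot(p[:,0]-q[0],p[:,1]-q[1])-.024),abs(np.hypot(p[:,0]-q[0],p[:,1]-q[1])-.0193)) ,[.453,-.042],loss="soft_l1",f_scale=.002)
        print(" pipe",f.x,"ztop",np.percentile(p[:,2],[50,90,98]),f.cost)
    # plate
    b=box(W,[.5,-.26,.005],[.68,-.0,.014]); r=cv2.minAreaRect(b[:,:2].astype(np.float32)*1000); print(" plate",len(b),r,np.median(b[:,2]))
    # floor 
    fl=box(W,[.45,-.2,-.02],[.5,-.08,.004]);print(" floor z",np.median(fl[:,2]))
def model(q,p,r,s=1):
    th,yaw=np.radians(35),q[3]
    ax=np.array([-np.cos(yaw)*np.sin(th),-np.sin(yaw)*np.sin(th),np.cos(th)])
    d=p-np.array([q[0],q[1],.1+q[2]]);t=d@ax
    return np.linalg.norm(d-np.outer(t,ax),axis=1)-r,t
for nm,W in (("top",T),("side",S)):
    p=box(W,[.54,-.27,.09],[.65,-.12,.155])
    # exclude collar etc. via t between 22 and 62 (initial)
    q=np.array([.592,-.167,0,np.radians(95)])
    for _ in range(4):
        d,t=model(q,p,.0165);pp=p[(t>.020)&(t<.063)&(abs(d)<.012)]
        f=least_squares(lambda q:np.r_[model(q,pp,.0165)[0],(q[2])*.3],q,loss="soft_l1",f_scale=.002);q=f.x
    d,t=model(q,p,.0165)
    print(nm,"peg",q[:3],np.degrees(q[3]),len(pp),np.std(model(q,pp,.0165)[0]),"tmax",np.nanmax(model(q,box(W,[.5,-.3,.08],[.68,-.1,.2]),.0165)[1]))
    a=box(W,[.5,-.3,.08],[.68,-.1,.2]);d,t=model(q,a,.0165)
    for k in np.arange(-.02,.085,.006):
        m=(t>k)&(t<k+.006); print("   t%.3f n%d r med %.4f max %.4f"%(k,m.sum(),np.median(d[m])+.0165 if m.any() else 0,(d[m]).max()+.0165 if m.any() else 0))
```

```text
top pipe pts 66 [ 0.4321 -0.0637  0.0211] [ 0.4749 -0.0177  0.0598]
 pipe [ 0.4512 -0.0422] ztop [0.0531 0.0569 0.059 ] 4.842177668895404e-05
 plate 1074 ((587.7398071289062, -132.4959259033203), (172.87608337402344, 252.69981384277344), 0.019176006317138672) 0.009020729523549376
 floor z -0.0009858417665140617
side pipe pts 229 [ 0.4253 -0.0666  0.0202] [ 0.4738 -0.0128  0.0574]
 pipe [ 0.4508 -0.0409] ztop [0.0421 0.0539 0.0561] 0.0001875949571580702
 plate 505 ((581.6322021484375, -110.2243881225586), (101.29755401611328, 172.7128143310547), 8.142428398132324) 0.010028113169971764
 floor z -0.0001279345258803355
top peg [ 0.5902 -0.1688  0.    ] 97.48050484148197 107 0.001317361872422227 tmax 0.07968251608650664
   t-0.020 n7 r med 0.0179 max 0.0192
   t-0.014 n0 r med 0.0000 max 0.0000
   t-0.008 n8 r med 0.0254 max 0.0273
   t-0.002 n22 r med 0.0268 max 0.0293
   t0.004 n70 r med 0.0243 max 0.0310
   t0.010 n58 r med 0.0216 max 0.0309
   t0.016 n12 r med 0.0164 max 0.0190
   t0.022 n14 r med 0.0165 max 0.0193
   t0.028 n22 r med 0.0167 max 0.0206
   t0.034 n16 r med 0.0162 max 0
[... 395 characters left out ...]
7610900939918454
   t-0.020 n16 r med 0.0177 max 0.0215
   t-0.014 n13 r med 0.0188 max 0.0218
   t-0.008 n30 r med 0.0188 max 0.0315
   t-0.002 n27 r med 0.0281 max 0.0323
   t0.004 n24 r med 0.0283 max 0.0315
   t0.010 n10 r med 0.0191 max 0.0283
   t0.016 n18 r med 0.0165 max 0.0200
   t0.022 n12 r med 0.0167 max 0.0184
   t0.028 n18 r med 0.0156 max 0.0217
   t0.034 n13 r med 0.0163 max 0.0207
   t0.040 n17 r med 0.0169 max 0.0189
   t0.046 n12 r med 0.0158 max 0.0181
   t0.052 n16 r med 0.0168 max 0.0210
   t0.058 n15 r med 0.0182 max 0.0235
   t0.064 n9 r med 0.0144 max 0.0188
   t0.070 n8 r med 0.0109 max 0.0129
   t0.076 n1 r med 0.0073 max 0.0073
   t0.082 n0 r med 0.0000 max 0.0000
```

```bash
cat >> h.py <<'E'
from scipy.spatial.transform import Rotation as Ro
YAW=np.radians(97.8);TH=np.radians(35)
PAX=np.array([-np.cos(YAW)*np.sin(TH),-np.sin(YAW)*np.sin(TH),np.cos(TH)])
PY=np.array([-np.sin(YAW),np.cos(YAW),0]);PX=np.cross(PY,PAX)
RP=np.c_[PX,PY,PAX]; D0=np.array([.5907,-.168,.1])
RT=np.c_[PX,-PY,-PAX]   # tool orientation on peg
RD=np.c_[[np.cos(YAW),np.sin(YAW),0],[np.sin(YAW),-np.cos(YAW),0],[0,0,-1]]
def rows(goal,Rg,n,g):
    s=sense();p=np.array(s["eef_pos"]);A=R(s["ee_rot"]);rv=Ro.from_matrix(A.T@Rg).as_rotvec()/n
    P=A.copy();out=[]
    for i in range(n):
        out.append([g]+list(P.T@((goal-p)/n))+list(rv)); P=P@Ro.from_rotvec(rv).as_matrix()
    o=np.round(out,4);print("max",abs(o[:,1:4]).max(),abs(o[:,4:]).max());print(",".join("%g"%x for x in o.ravel()))
E
python3 -c "
from h import *
rows(np.array([.4512,-.0413,.15]),RD,17,.085)"
```

```text
max 0.0335 0.0738
0.085,0.0228,-0.0245,0.0056,-0,0,-0.0738,0.085,0.0246,-0.0227,0.0056,-0,0,-0.0738,0.085,0.0262,-0.0208,0.0056,-0,0,-0.0738,0.085,0.0276,-0.0189,0.0056,-0,0,-0.0738,0.085,0.029,-0.0168,0.0056,-0,0,-0.0738,0.085,0.0301,-0.0146,0.0056,-0,0,-0.0738,0.085,0.0311,-0.0123,0.0056,-0,0,-0.0738,0.085,0.0319,-0.01,0.0056,-0,0,-0.0738,0.085,0.0326,-0.0076,0.0056,-0,0,-0.0738,0.085,0.033,-0.0052,0.0056,-0,0,-0.0738,0.085,0.0333,-0.0027,0.0056,-0,0,-0.0738,0.085,0.0335,-0.0003,0.0056,-0,0,-0.0738,0.085,0.0334,0.0022,0.0056,-0,0,-0.0738,0.085,0.0331,0.0047,0.0056,-0,0,-0.0738,0.085,0.0327,0.0071,0.0056,-0,0,-0.0738,0.085,0.0321,0.0095,0.0056,-0,0,-0.0738,0.085,0.0313,0.0118,0.0056,-0,0,-0.0738
```

Call:
send_rows --targets '[0.085, 0.023, -0.0245, 0.0056, 0, 0, -0.0738, 0.085, 0.0246, -0.0227, 0.0056, 0, 0, -0.0738, 0.085, 0.026, -0.021, 0.0056, 0, 0, -0.0738, 0.085, 0.0276, -0.019, 0.0056, 0, 0, -0.0738, 0.085, 0.029, -0.017, 0.0056, 0, 0, -0.0738, 0.085, 0.03, -0.0146, 0.0056, 0, 0, -0.0738, 0.085, 0.031, -0.0123, 0.0056, 0, 0, -0.0738, 0.085, 0.032, -0.01, 0.0056, 0, 0, -0.0738, 0.085, 0.0326, -0.0076, 0.0056, 0, 0, -0.0738, 0.085, 0.033, -0.005, 0.0056, 0, 0, -0.0738, 0.085, 0.0333, -0.0027, 0.0056, 0, 0, -0.0738, 0.085, 0.0335, 0, 0.0056, 0, 0, -0.0738, 0.085, 0.0334, 0.002, 0.0056, 0, 0, -0.0738, 0.085, 0.033, 0.0047, 0.0056, 0, 0, -0.0738, 0.085, 0.0327, 0.007, 0.0056, 0, 0, -0.0738, 0.085, 0.032, 0.0095, 0.0056, 0, 0, -0.0738, 0.085, 0.0313, 0.0118, 0.0056, 0, 0, -0.0738, 0.085, 0, 0, 0, 0, 0, 0, 0.085, 0, 0, 0, 0, 0, 0]'

```text
clock: 3.48
eef_pos: [0.4516, -0.0394, 0.15]
ee_rot: [[-0.139, 0.99, 0.0], [0.99, 0.139, 0.001], [0.001, 0.0, -1.0]]
force: [-0.4, -1.0, 0.2]
finger_gap: 0.0853
grip_force: 0.0
```

```bash
python3 -c "
from h import *
s=sense();print(s['q'])
rows(np.array([.4512,-.0413,.032]),RD,5,.085)
for n in ('side','top'):
    c=viewer.camera(n);cv2.imwrite(f'pics/{n}1.png',c['img'])
    for o in ('pipe','pipe_mid'):
        print(n,o,[(world(r['xyz'],c).round(4).tolist(),round(r['confidence'],2)) for r in viewer.tip_of(o,c)][:2])
"
```

```text
[ 21.2271  22.4456 -26.0682 120.2293  14.9424  40.3726  -6.6009]
max 0.0236 0.0007
0.085,-0.0004,-0.0001,0.0236,0,-0.0002,0.0007,0.085,-0.0004,-0.0001,0.0236,0,-0.0002,0.0007,0.085,-0.0004,-0.0001,0.0236,0,-0.0002,0.0007,0.085,-0.0004,-0.0001,0.0236,0,-0.0002,0.0007,0.085,-0.0004,-0.0001,0.0236,0,-0.0002,0.0007
side pipe [([0.4526, -0.0408, -0.0015], 0.54)]
side pipe_mid [([0.4563, -0.0435, 0.0263], 0.58)]
top pipe []
top pipe_mid []
```

Call:
send_rows --targets '[0.085, -0.001, 0, 0.024, 0, 0, 0, 0.085, -0.001, 0, 0.024, 0, 0, 0, 0.085, 0, 0, 0.024, 0, 0, 0, 0.085, 0, 0, 0.024, 0, 0, 0, 0.085, 0, 0, 0.022, 0, 0, 0, 0.085, 0, 0, 0, 0, 0, 0, 0.06, 0, 0, 0, 0, 0, 0, 0.05, 0, 0, 0, 0, 0, 0, 0.04, 0, 0, 0, 0, 0, 0, 0.04, 0, 0, 0, 0, 0, 0, 0.04, 0, 0, 0, 0, 0, 0, 0.04, 0, 0, 0, 0, 0, 0]' --force 60

```text
clock: 4.78
eef_pos: [0.4527, -0.0435, 0.0338]
ee_rot: [[-0.135, 0.991, 0.003], [0.991, 0.135, -0.001], [-0.001, 0.003, -1.0]]
force: [-1.1, -0.6, 6.7]
finger_gap: 0.0467
grip_force: 60.2
```

Call:
send_rows --targets '[0.04, 0, 0, 0, 0, 0, 0, 0.04, 0, 0, -0.01, 0, 0, 0, 0.04, 0, 0, -0.02, 0, 0, 0, 0.04, 0, 0, -0.03, 0, 0, 0, 0.04, 0, 0, -0.03, 0, 0, 0, 0.04, 0, 0, -0.03, 0, 0, 0, 0.04, 0, 0, -0.03, 0, 0, 0, 0.04, 0, 0, -0.03, 0, 0, 0, 0.04, 0, 0, -0.02, 0, 0, 0, 0.04, 0, 0, 0, 0, 0, 0, 0.04, 0, 0, 0, 0, 0, 0, 0.04, 0, 0, 0, 0, 0, 0]'

```text
clock: 5.78
eef_pos: [0.4504, -0.0434, 0.2316]
ee_rot: [[-0.135, 0.991, -0.001], [0.991, 0.135, -0.0], [-0.0, -0.001, -1.0]]
force: [-0.1, 0.3, -2.9]
finger_gap: 0.0464
grip_force: 62.3
```

```bash
python3 -c "
from h import *
s=sense();print(s['q'],s['force'],s['moment'])
# pre-insert: pipe lower end ~12 mm off the tip; TCP z 0.032 above lower end
rows(D0+PAX*(.078+.03+.032),RT,12,.04)
c=viewer.camera('side');K=c['img'];cv2.imwrite('pics/s2.png',cv2.resize(K[60:240,180:420],None,fx=3,fy=3))
"
```

```text
[ 25.429   14.9312 -29.4427 116.2168   9.3773  51.1595  -1.3352] [-0.0946  0.2856 -2.8712] [-0.0171  0.0087 -0.0625]
max 0.0186 0.0509
0.04,-0.0186,0.0102,0.0014,-0.0001,0.0509,-0.0001,0.04,-0.0186,0.0102,0.0005,-0.0001,0.0509,-0.0001,0.04,-0.0186,0.0102,-0.0005,-0.0001,0.0509,-0.0001,0.04,-0.0186,0.0102,-0.0014,-0.0001,0.0509,-0.0001,0.04,-0.0185,0.0102,-0.0024,-0.0001,0.0509,-0.0001,0.04,-0.0183,0.0102,-0.0033,-0.0001,0.0509,-0.0001,0.04,-0.0181,0.0102,-0.0042,-0.0001,0.0509,-0.0001,0.04,-0.0179,0.0102,-0.0052,-0.0001,0.0509,-0.0001,0.04,-0.0176,0.0102,-0.0061,-0.0001,0.0509,-0.0001,0.04,-0.0173,0.0102,-0.0069,-0.0001,0.0509,-0.0001,0.04,-0.0169,0.0102,-0.0078,-0.0001,0.0509,-0.0001,0.04,-0.0165,0.0102,-0.0087,-0.0001,0.0509,-0.0001
```

View pics/s2.png

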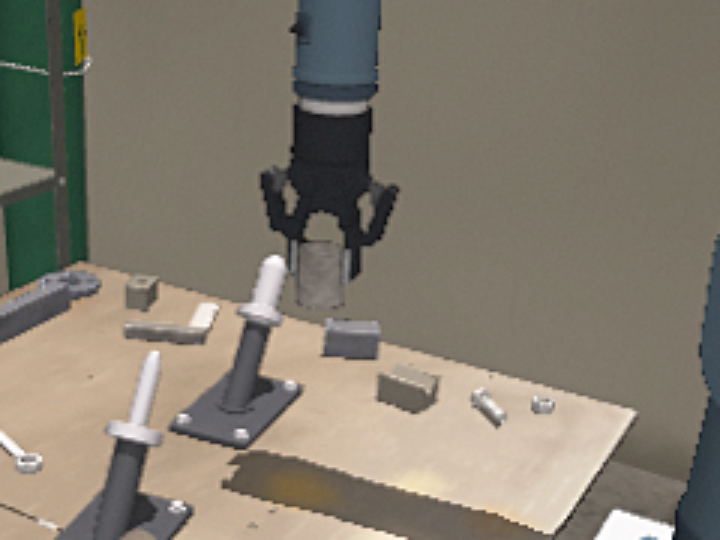

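The crop shows the pipe upright in the fingers at (322,272), clear of everything. Next I'll tilt and move it to a point in line with the peg, ahead of its tip.

Call:
send_rows --targets '[0.04, -0.0186, 0.0102, 0.0002, 0, 0.0509, 0, 0.04, -0.0186, 0.0102, -0.0005, 0, 0.0509, 0, 0.04, -0.0186, 0.0102, -0.0015, 0, 0.0509, 0, 0.04, -0.0186, 0.0102, -0.0025, 0, 0.0509, 0, 0.04, -0.0185, 0.0102, -0.0035, 0, 0.0509, 0, 0.04, -0.0183, 0.0102, -0.0045, 0, 0.0509, 0, 0.04, -0.0181, 0.0102, -0.0055, 0, 0.0509, 0, 0.04, -0.0179, 0.0102, -0.0063, 0, 0.0509, 0, 0.04, -0.0176, 0.0102, -0.0072, 0, 0.0509, 0, 0.04, -0.0173, 0.0102, -0.008, 0, 0.0509, 0, 0.04, -0.0169, 0.0102, -0.009, 0, 0.0509, 0, 0.04, -0.0165, 0.0102, -0.01, 0, 0.0509, 0, 0.04, 0, 0, 0, 0, 0, 0, 0.04, 0, 0, 0, 0, 0, 0, 0.04, 0, 0, 0, 0, 0, 0]'

```text
clock: 7.08
eef_pos: [0.6028, -0.2503, 0.2264]
ee_rot: [[-0.11, 0.991, -0.08], [0.811, 0.136, 0.569], [0.575, -0.002, -0.818]]
force: [0.4, 1.1, -2.1]
finger_gap: 0.0464
grip_force: 62.5
```

```bash
cat >> h.py <<'E'
def cyl(p,c0,ax0,r,free=True,lim=.008,n=6):
    # fit axis (point, direction) to points
    b1=np.cross(ax0,[1,0,0]);b1/=np.linalg.norm(b1);b2=np.cross(ax0,b1)
    def dist(q,p):
        a=ax0+q[2]*b1+q[3]*b2;a=a/np.linalg.norm(a);d=p-(c0+q[0]*b1+q[1]*b2);t=d@a
        return np.linalg.norm(d-np.outer(t,a),axis=1)-r
    q=np.zeros(4)
    for _ in range(n):
        pp=p[abs(dist(q,p))<lim]
        q=least_squares(lambda q:np.r_[dist(q,pp),.03*q[2:]],q,loss="soft_l1",f_scale=.0015).x
    a=ax0+q[2]*b1+q[3]*b2
    return c0+q[0]*b1+q[1]*b2,a/np.linalg.norm(a),len(pp)
from scipy.optimize import least_squares
def rep():
    s=sense();p=np.array(s["eef_pos"]);A=R(s["ee_rot"])
    print("t",s["clock"],"tcp in peg mm",RP.T@(p-D0)*1000,"rotdev",Ro.from_matrix(RT.T@A).as_rotvec(),"F peg",RP.T@np.array(s["force"]),"M peg",RP.T@np.array(s["moment"]),"gap",s["finger_gap"],s["grip_force"])
E
python3 -c "
from h import *
rep();s=sense();print(s['q'])
p=np.array(s['eef_pos']);A=R(s['ee_rot'])
for n in ('side','top'):
    c=viewer.camera(n);W=cloud(c);np.savez(n+'3.npz',W=W);cv2.imwrite(f'pics/{n}3.png',cv2.resize(c['img'][100:260,200:400],None,fx=3.5,fy=3.5))
    for o in ('pipe','pipe_mid','arbor_peg'):
        print(n,o,[(RP.T@(world(r['xyz'],c)-D0)*1000,round(r['confidence'],2)) for r in viewer.tip_of(o,c)][:2])
"
```

```text
t 7.0833 tcp in peg mm [  4.3628  -0.7929 151.2663] rotdev [0.0019 0.0018 0.001 ] F peg [-0.3333 -0.5252 -2.3353] M peg [-0.0397  0.8912  0.0266] gap 0.04643105111107207 62.54683470237069
[ 46.3918  49.5464 -28.3658  69.5703  -8.2677  84.0927  33.4203]
side pipe [(array([  9.6512,   2.4887, 119.0741]), 0.59)]
side pipe_mid [(array([  3.9692,  -1.5862, 144.653 ]), 0.59)]
side arbor_peg [(array([ 2.7767, -4.2511, -0.8175]), 0.53)]
top pipe [(array([  6.412 ,   0.0163, 116.8559]), 0.75), (array([ 11.572 ,  -0.446 , 145.1406]), 0.67)]
top pipe_mid []
top arbor_peg [(array([ 0.0354,  0.6338, -3.968 ]), 0.61)]
```

View pics/side3.png

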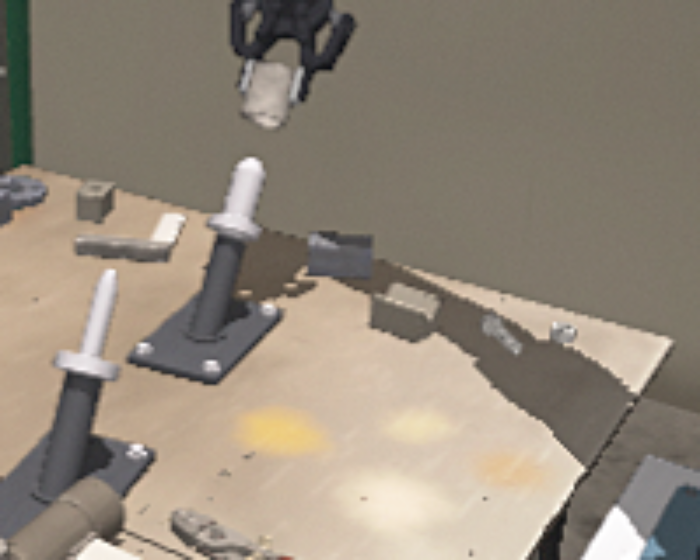

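View pics/top3.png

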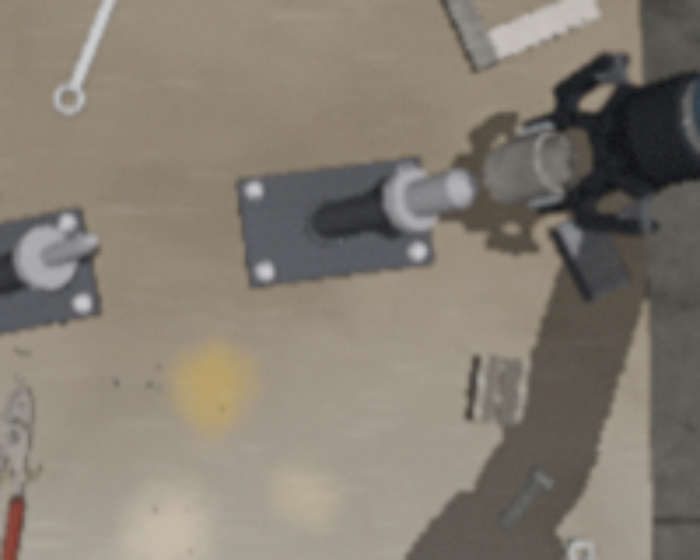

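The side crop shows the pipe at (268,95), above the peg tip at (250,165). The top crop shows it at (525,165), roughly in line with the peg (tip at 458,190). Next I'll fit the pipe and peg relative to each other in the same pictures.

```bash
python3 -c "
from h import *
for n in ('side','top'):
    W=np.load(n+'3.npz')['W'].reshape(-1,3);W=W[~np.isnan(W).any(1)];L=(W-D0)@RP
    def sel(z0,z1,r): return W[(L[:,2]>z0)&(L[:,2]<z1)&(np.hypot(L[:,0],L[:,1])<r)]
    for nm,z0,z1,r,rr in (('peg',.02,.062,.028,.0165),('pipe',.120,.145 if n=='side' else .15,.035,.024)):
        p=sel(z0,z1,r)
        c,a,k=cyl(p,D0+PAX*(z0+z1)/2,PAX,rr,lim=.006)
        q=RP.T@(c-D0)*1000; print(n,nm,len(p),k,'centre peg mm',q,'dir',RP.T@a)
"
```

```text
side peg 106 106 centre peg mm [ 1.4248  0.4909 41.    ] dir [-0.0118 -0.0127  0.9998]
side pipe 110 106 centre peg mm [  7.7737   3.0421 132.5   ] dir [-0.0419  0.0092  0.9991]
top peg 121 121 centre peg mm [-0.8346  0.8921 41.    ] dir [-0.0136 -0.0131  0.9998]
top pipe 180 176 centre peg mm [  8.9573   1.0431 135.    ] dir [0.0505 0.0036 0.9987]
```

Call:
send_rows --targets '[0.04, -0.004, 0, 0, 0, 0, 0, 0.04, -0.0035, 0, 0, 0, 0, 0, 0.04, 0, 0, 0.015, 0, 0, 0, 0.04, 0, 0, 0.015, 0, 0, 0, 0.04, 0, 0, 0.01, 0, 0, 0, 0.04, 0, 0, 0.005, 0, 0, 0, 0.04, 0, 0, 0, 0, 0, 0, 0.04, 0, 0, 0, 0, 0, 0, 0.04, 0, 0, 0, 0, 0, 0]'

```text
clock: 8.23
eef_pos: [0.6011, -0.2326, 0.1875]
ee_rot: [[-0.111, 0.991, -0.076], [0.812, 0.134, 0.568], [0.573, 0.001, -0.82]]
force: [0.7, 0.1, -2.3]
finger_gap: 0.0468
grip_force: 62.6
```

```bash
cat > m.py <<'E'
from h import *
import sys
rep()
z0,z1=map(float,sys.argv[1:3])
for n in ('side','top'):
    c=viewer.camera(n);W=cloud(c).reshape(-1,3);cv2.imwrite(f'pics/{n}{sys.argv[3]}.png',cv2.resize(c['img'][130:210,240:360],None,fx=5,fy=5))
    W=W[~np.isnan(W).any(1)];L=(W-D0)@RP
    for nm,a0,a1,r,rr in (('peg',.02,min(.062,z0-.004),.028,.0165),('pipe',z0,z1,.035,.024)):
        p=W[(L[:,2]>a0)&(L[:,2]<a1)&(np.hypot(L[:,0],L[:,1])<r)]
        if len(p)<10: continue
        q,a,k=cyl(p,D0+PAX*(a0+a1)/2,PAX,rr,lim=.006)
        print(n,nm,len(p),k,'centre peg mm',RP.T@(q-D0)*1000,'dir',RP.T@a)
    for o in ('pipe','pipe_mid'):
        print(n,o,[(RP.T@(world(r['xyz'],c)-D0)*1000,round(r['confidence'],2)) for r in viewer.tip_of(o,c)][:2])
E
python3 m.py .075 .1 4
```

```text
t 8.2333 tcp in peg mm [ -3.3922  -1.5435 109.2297] rotdev [-0.0015 -0.0011  0.0005] F peg [-1.3544 -0.726  -1.887 ] M peg [-0.0309  0.9125 -0.084 ] gap 0.04681644870375707 62.56790114566684
side peg 105 105 centre peg mm [ 0.681   0.6726 41.    ] dir [-0.0124  0.0066  0.9999]
side pipe 113 112 centre peg mm [ 0.4585  1.9517 87.5   ] dir [-0.0119  0.0118  0.9999]
side pipe [(array([ 1.2203, -0.32  , 77.1204]), 0.54), (array([-110.3654,  169.1745,  -45.4804]), 0.17)]
side pipe_mid [(array([ -2.3344,  -2.6094, 100.8213]), 0.63)]
top peg 116 116 centre peg mm [-0.5212  1.1437 41.    ] dir [-0.0171 -0.0072  0.9998]
top pipe 123 121 centre peg mm [-1.8267  1.496  87.5   ] dir [ 0.0538 -0.0071  0.9985]
top pipe [(array([ 0.7854,  0.149 , 74.4963]), 0.96)]
top pipe_mid [(array([ 1.0569, -1.1193, 99.1999]), 0.56)]
```

View pics/top4.png

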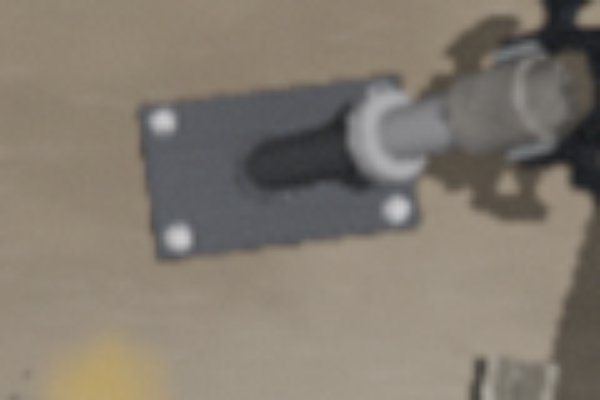

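View pics/side4.png

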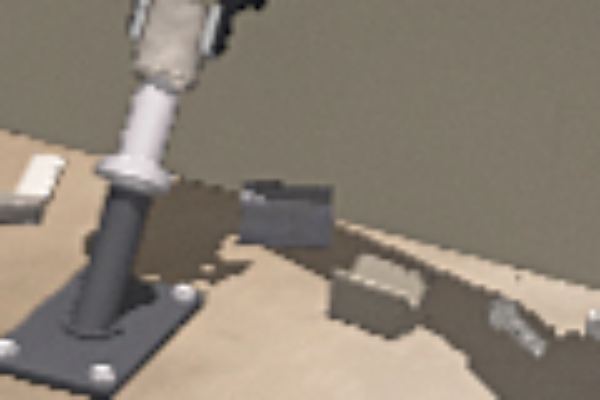

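The top and side crops show the pipe in line with the peg, its lower rim just over the tip, within about 1 mm. Next I'll advance gently and watch the force.

Call:
send_rows --targets '[0.04, 0, 0.0007, 0, 0, 0, 0, 0.04, 0, 0, 0.003, 0, 0, 0, 0.04, 0, 0, 0.003, 0, 0, 0, 0.04, 0, 0, 0.003, 0, 0, 0, 0.04, 0, 0, 0.003, 0, 0, 0, 0.04, 0, 0, 0.002, 0, 0, 0, 0.04, 0, 0, 0, 0, 0, 0, 0.04, 0, 0, 0, 0, 0, 0]' --force 80

```text
clock: 9.2
eef_pos: [0.6002, -0.2237, 0.1753]
ee_rot: [[-0.111, 0.991, -0.078], [0.812, 0.135, 0.568], [0.574, -0.0, -0.819]]
force: [0.6, 0.8, -2.4]
finger_gap: 0.0463
grip_force: 82.1
```

```bash
python3 -c "
from h import *
rep()"
```

```text
t 9.2 tcp in peg mm [-3.038  -1.8758 94.0467] rotdev [-0.      0.0001  0.0004] F peg [-0.7882 -0.7006 -2.4384] M peg [-0.0143  0.9077  0.0452] gap 0.04625921491516877 82.11105701804627
```

Call:
send_rows --targets '[0.04, 0, 0, 0.002, 0, 0, 0, 0.04, 0, 0, 0.002, 0, 0, 0, 0.04, 0, 0, 0.002, 0, 0, 0, 0.04, 0, 0, 0.002, 0, 0, 0, 0.04, 0, 0, 0, 0, 0, 0, 0.04, 0, 0, 0, 0, 0, 0]'

```text
clock: 9.7
eef_pos: [0.5996, -0.2191, 0.1688]
ee_rot: [[-0.111, 0.991, -0.078], [0.812, 0.135, 0.568], [0.574, -0.0, -0.819]]
force: [-0.4, -1.2, -2.5]
finger_gap: 0.0463
grip_force: 82.1
```

```bash
python3 -c "
from h import *
rep()"
```

```text
t 9.7 tcp in peg mm [-3.0327 -1.8528 86.0603] rotdev [-0.      0.0001  0.0004] F peg [-2.3593  0.5464 -1.3829] M peg [ 0.0004  0.834  -0.0777] gap 0.0462656597323025 82.1168794381083
```

Call:
send_rows --targets '[0.04, 0, 0, 0.0015, 0, 0, 0, 0.04, 0, 0, 0.0015, 0, 0, 0, 0.04, 0, 0, 0.0015, 0, 0, 0, 0.04, 0, 0, 0.0015, 0, 0, 0, 0.04, 0, 0, 0, 0, 0, 0]'

```text
clock: 10.12
eef_pos: [0.5992, -0.2158, 0.1637]
ee_rot: [[-0.111, 0.991, -0.078], [0.812, 0.135, 0.568], [0.573, -0.0, -0.819]]
force: [0.0, -0.2, -3.0]
finger_gap: 0.0463
grip_force: 82.2
```

```bash
python3 -c "
from h import *
rep()"
```

```text
t 10.1167 tcp in peg mm [-3.1851 -1.8983 79.948 ] rotdev [-0.0002 -0.0002  0.0005] F peg [-1.8858 -0.0132 -2.2846] M peg [-0.0538  1.0239  0.0098] gap 0.04630052930898841 82.19047486170894
```

Call:
send_rows --targets '[0.04, 0, 0, 0.001, 0, 0, 0, 0.04, 0, 0, 0.001, 0, 0, 0, 0.04, 0, 0, 0.001, 0, 0, 0, 0.04, 0, 0, 0.001, 0, 0, 0, 0.04, 0, 0, 0, 0, 0, 0]'

```text
clock: 10.53
eef_pos: [0.5992, -0.2144, 0.1606]
ee_rot: [[-0.111, 0.991, -0.076], [0.813, 0.134, 0.567], [0.572, 0.001, -0.82]]
force: [2.5, -3.3, -1.6]
finger_gap: 0.0463
grip_force: 82.5
```

```bash
python3 -c "
from h import *
rep()"
```

```text
t 10.5333 tcp in peg mm [-3.8438 -2.1521 76.6661] rotdev [-0.0015 -0.0017  0.0008] F peg [-3.9169 -1.9955  0.7725] M peg [-0.2936  1.669   0.0615] gap 0.046334002276613315 82.47941645298852
```

Call:
send_rows --targets '[0.04, 0, 0, 0.001, 0, 0, 0, 0.04, 0, 0, 0.001, 0, 0, 0, 0.04, 0, 0, 0.001, 0, 0, 0, 0.04, 0, 0, 0, 0, 0, 0]'

```text
clock: 10.87
eef_pos: [0.5993, -0.2137, 0.1594]
ee_rot: [[-0.111, 0.991, -0.075], [0.813, 0.134, 0.566], [0.571, 0.002, -0.821]]
force: [0.1, -6.6, 4.9]
finger_gap: 0.0465
grip_force: 83.5
```

```bash
python3 -c "
from h import *
rep()"
```

```text
t 10.8667 tcp in peg mm [-3.9342 -2.3201 75.3267] rotdev [-0.0026 -0.0026  0.0008] F peg [-2.5875  0.7934  7.8073] M peg [0.1677 1.4006 0.0219] gap 0.04646845921875294 83.4694892418338
```

Call:
send_rows --targets '[0.04, 0, 0, 0.001, 0, 0, 0, 0.04, 0, 0, 0.001, 0, 0, 0, 0.04, 0, 0, 0, 0, 0, 0]'

```text
clock: 11.12
eef_pos: [0.5995, -0.2126, 0.158]
ee_rot: [[-0.111, 0.991, -0.074], [0.813, 0.133, 0.566], [0.571, 0.003, -0.821]]
force: [2.0, -6.0, 1.8]
finger_gap: 0.0463
grip_force: 83.0
```

```bash
python3 -c "
from h import *
rep()"
```

```text
t 11.1167 tcp in peg mm [-3.8635 -2.7006 73.5296] rotdev [-0.0036 -0.003   0.0006] F peg [-4.0683 -1.1817  5.0955] M peg [-0.3158  1.5185  0.0174] gap 0.046283311694064425 83.01766716889688
```

Call:
send_rows --targets '[0.04, 0, 0, 0.001, 0, 0, 0, 0.04, 0, 0, 0.001, 0, 0, 0, 0.04, 0, 0, 0.001, 0, 0, 0, 0.04, 0, 0, 0.001, 0, 0, 0, 0.04, 0, 0, 0.001, 0, 0, 0]'

```text
clock: 11.53
eef_pos: [0.5993, -0.2098, 0.154]
ee_rot: [[-0.111, 0.991, -0.074], [0.813, 0.133, 0.566], [0.571, 0.003, -0.821]]
force: [0.9, -7.8, 4.6]
finger_gap: 0.0463
grip_force: 83.4
```

```bash
python3 m.py .05 .075 5
```

```text
t 11.5333 tcp in peg mm [-3.8856 -2.8195 68.6394] rotdev [-0.0037 -0.0029  0.0006] F peg [-3.7723  0.1696  8.2452] M peg [-0.0797  1.2893  0.0479] gap 0.046301851664345424 83.37819977430627
side peg 90 82 centre peg mm [ 2.5457  1.1542 33.    ] dir [0.3795 0.0997 0.9198]
side pipe 119 104 centre peg mm [-0.4047  0.2876 62.5   ] dir [-0.0025  0.006   1.    ]
side pipe [(array([ 1.5533,  1.2234, 37.5062]), 0.7)]
side pipe_mid [(array([-5.5742, -5.8682, 62.4773]), 0.6)]
top peg 69 64 centre peg mm [ 2.587  1.544 33.   ] dir [ 0.3124 -0.0183  0.9498]
top pipe 176 159 centre peg mm [-1.7479  0.376  62.5   ] dir [0.0237 0.0229 0.9995]
top pipe [(array([ 1.572 , -2.4066, 32.4262]), 0.59)]
top pipe_mid [(array([ 1.6129, -2.8238, 59.5736]), 0.57)]
```

Call:
send_rows --targets '[0.04, 0, 0, 0.001, 0, 0, 0, 0.04, 0, 0, 0.001, 0, 0, 0, 0.04, 0, 0, 0.001, 0, 0, 0, 0.04, 0, 0, 0.001, 0, 0, 0, 0.04, 0, 0, 0.001, 0, 0, 0, 0.04, 0, 0, 0.001, 0, 0, 0]'

```text
clock: 12.33
eef_pos: [0.5989, -0.2064, 0.1491]
ee_rot: [[-0.111, 0.991, -0.074], [0.813, 0.133, 0.566], [0.571, 0.003, -0.821]]
force: [0.4, -8.1, 6.1]
finger_gap: 0.0462
grip_force: 83.3
```

```bash
python3 -c "
from h import *
rep()"
```

```text
t 12.3333 tcp in peg mm [-3.8559 -2.9231 62.6816] rotdev [-0.0039 -0.0029  0.0005] F peg [-3.1041  0.6707  9.6379] M peg [-0.0906  1.2746  0.0009] gap 0.04617916717197455 83.33264445493114
```

Call:
send_rows --targets '[0.04, 0, 0, 0.001, 0, 0, 0, 0.04, 0, 0, 0.001, 0, 0, 0, 0.04, 0, 0, 0.001, 0, 0, 0, 0.04, 0, 0, 0.001, 0, 0, 0, 0.04, 0, 0, 0.001, 0, 0, 0, 0.04, 0, 0, 0.001, 0, 0, 0]'

```text
clock: 12.83
eef_pos: [0.5985, -0.2029, 0.1442]
ee_rot: [[-0.111, 0.991, -0.074], [0.813, 0.133, 0.566], [0.571, 0.003, -0.821]]
force: [1.9, -7.2, 6.5]
finger_gap: 0.0461
grip_force: 83.4
```

```bash
python3 -c "
from h import *
rep()"
```

```text
t 12.8333 tcp in peg mm [-3.8527 -2.9901 56.6859] rotdev [-0.004  -0.0029  0.0005] F peg [-2.3594 -0.8901  9.5819] M peg [-0.098   1.2532  0.0012] gap 0.04608504976032414 83.35550657779095
```

Call:
send_rows --targets '[0.04, 0, 0, 0.001, 0, 0, 0, 0.04, 0, 0, 0.001, 0, 0, 0, 0.04, 0, 0, 0.001, 0, 0, 0, 0.04, 0, 0, 0.001, 0, 0, 0]'

```text
clock: 13.17
eef_pos: [0.5982, -0.2007, 0.1409]
ee_rot: [[-0.111, 0.991, -0.074], [0.813, 0.133, 0.566], [0.571, 0.003, -0.821]]
force: [2.1, -8.0, 5.7]
finger_gap: 0.0464
grip_force: 83.4
```

```bash
python3 -c "
from h import *
rep()"
```

```text
t 13.1667 tcp in peg mm [-3.8949 -3.0064 52.6741] rotdev [-0.004  -0.0029  0.0005] F peg [-3.4797 -0.9605  9.3595] M peg [-0.0621  1.2622  0.0493] gap 0.04644142495035839 83.38610329999938
```

Steady drag, no collar yet. From here I'll use finer steps.

Call:
send_rows --targets '[0.04, 0, 0, 0.0007, 0, 0, 0, 0.04, 0, 0, 0.0007, 0, 0, 0, 0.04, 0, 0, 0.0006, 0, 0, 0]'

```text
clock: 13.42
eef_pos: [0.5981, -0.1995, 0.1393]
ee_rot: [[-0.111, 0.991, -0.074], [0.813, 0.133, 0.566], [0.571, 0.003, -0.821]]
force: [0.8, -7.2, 5.6]
finger_gap: 0.0464
grip_force: 83.4
```

```bash
python3 -c "
from h import *
rep()"
```

```text
t 13.4167 tcp in peg mm [-3.8726 -3.0152 50.6428] rotdev [-0.004  -0.0028  0.0005] F peg [-2.7026  0.1438  8.7767] M peg [-0.1068  1.2395  0.0528] gap 0.0463550921186313 83.3672229500371
```

Call:
send_rows --targets '[0.04, 0, 0, 0.0005, 0, 0, 0, 0.04, 0, 0, 0.0005, 0, 0, 0, 0.04, 0, 0, 0.0005, 0, 0, 0]'

```text
clock: 13.67
eef_pos: [0.5979, -0.1987, 0.138]
ee_rot: [[-0.111, 0.991, -0.074], [0.813, 0.133, 0.566], [0.571, 0.003, -0.821]]
force: [1.3, -7.6, 6.3]
finger_gap: 0.0462
grip_force: 83.4
```

```bash
python3 -c "
from h import *
rep()"
```

```text
t 13.6667 tcp in peg mm [-3.9396 -3.0108 49.1654] rotdev [-0.004  -0.0029  0.0006] F peg [-2.702  -0.2513  9.5819] M peg [-0.0727  1.2568  0.0786] gap 0.04620133602906181 83.37078905038652
```

Call:
send_rows --targets '[0.04, 0, 0, 0.0005, 0, 0, 0, 0.04, 0, 0, 0.0005, 0, 0, 0, 0.04, 0, 0, 0.0005, 0, 0, 0]'

```text
clock: 13.92
eef_pos: [0.5978, -0.1978, 0.1368]
ee_rot: [[-0.111, 0.991, -0.074], [0.813, 0.133, 0.567], [0.571, 0.003, -0.821]]
force: [2.2, -7.3, 6.0]
finger_gap: 0.0463
grip_force: 83.4
```

```bash
python3 -c "
from h import *
rep()"
```

```text
t 13.9167 tcp in peg mm [-3.8922 -3.0016 47.6408] rotdev [-0.004  -0.0028  0.0006] F peg [-2.7521 -1.1866  9.2178] M peg [-0.1304  1.2502  0.0237] gap 0.046292514096883765 83.3698165518581
```

Call:
send_rows --targets '[0.04, 0, 0, 0.0005, 0, 0, 0, 0.04, 0, 0, 0.0005, 0, 0, 0, 0.04, 0, 0, 0.0005, 0, 0, 0]'

```text
clock: 14.17
eef_pos: [0.5977, -0.197, 0.1356]
ee_rot: [[-0.111, 0.991, -0.074], [0.813, 0.133, 0.566], [0.571, 0.003, -0.821]]
force: [0.7, -7.4, 6.0]
finger_gap: 0.0465
grip_force: 83.4
```

```bash
python3 -c "
from h import *
rep()"
```

```text
t 14.1667 tcp in peg mm [-3.9281 -3.0049 46.151 ] rotdev [-0.004  -0.0028  0.0006] F peg [-2.6166  0.3131  9.1458] M peg [-0.1288  1.2369  0.0372] gap 0.046504542588680246 83.36373122554505
```

Call:
send_rows --targets '[0.04, 0, 0, 0.0005, 0, 0, 0, 0.04, 0, 0, 0.0005, 0, 0, 0, 0.04, 0, 0, 0.0005, 0, 0, 0, 0.04, 0, 0, 0.0005, 0, 0, 0]'

```text
clock: 14.5
eef_pos: [0.5976, -0.1958, 0.1339]
ee_rot: [[-0.111, 0.991, -0.074], [0.813, 0.133, 0.567], [0.571, 0.003, -0.821]]
force: [1.4, -8.2, 5.9]
finger_gap: 0.0464
grip_force: 83.3
```

```bash
python3 -c "
from h import *
rep()"
```

```text
t 14.5 tcp in peg mm [-3.9078 -3.0465 44.1424] rotdev [-0.004  -0.0028  0.0005] F peg [-3.4659 -0.2614  9.6214] M peg [-0.0892  1.2228  0.0306] gap 0.04641606041403469 83.3342569580418
```

Run:
```python
from h import *
rep()
for n in ('side','top'):
    c=viewer.camera(n);W=cloud(c).reshape(-1,3);cv2.imwrite(f'pics/{n}6.png',cv2.resize(c['img'][130:210,240:360],None,fx=6,fy=6,interpolation=cv2.INTER_CUBIC))
    W=W[~np.isnan(W).any(1)];L=(W-D0)@RP
    for k in np.arange(-10,50,3):
        m=(L[:,2]>k/1e3)&(L[:,2]<(k+3)/1e3)&(np.hypot(L[:,0],L[:,1])<.045);r=np.hypot(L[m,0],L[m,1])
        print(n,k,m.sum(),np.percentile(r,[20,50,80])*1e3 if m.any() else '')
```

```text
t 14.5 tcp in peg mm [-3.9078 -3.0465 44.1424] rotdev [-0.004  -0.0028  0.0005] F peg [-3.4659 -0.2614  9.6214] M peg [-0.0892  1.2228  0.0306] gap 0.04641606041403469 83.3342569580418
side -10 7 [14.9503 16.2984 17.1804]
side -7 14 [16.9199 18.6276 20.7843]
side -4 16 [22.8123 25.5825 27.7735]
side -1 14 [26.4398 27.7928 29.2078]
side 2 14 [25.6133 26.6289 27.6839]
side 5 13 [26.7986 28.6535 29.7657]
side 8 7 [25.4199 26.639  28.6532]
side 11 11 [20.7734 22.3883 24.4442]
side 14 12 [22.6942 23.57   23.9453]
side 17 13 [21.6343 23.1877 24.2186]
side 20 12 [22.5863 24.0877 25.6506]
side 23 10 [22.0447 23.7774 25.6279]
side 26 9 [22.1711 23.0436 24.2874]
side 29 15 [21.68   23.0434 25.4863]
side 32 14 [22.1952 24.5951 26.7427]
side 35 13 [22.0739 24.9654 28.8743]
side 38 18 [22.3292 24.6225 31.2147]
side 41 14 [21.1531 23.4384 28.4126]
side 44 17 [23.7721 25.6692 31.8225]
side 47 19 [22.7084 24.9146 31.0753]
top -10 0 
top -7 2 [25.3786 25.7519 26.1253]
top -4 7 [25.051  25.2098 26.1639]
top -1 12 [25.7023 26.7692 27.6375]
top 2 15 [25.2153 26.5899 27.5053]
top 5 17 [22.3796 25.5204 27.894 ]
top 8 26 [22.2791 25.4279 26.5487]
top 11 20 [21.7811 24.6776 26.391 ]
top 14 15 [21.51   22.8543 23.5564]
top 17 10 [20.425  22.1709 22.743 ]
top 20 11 [21.7449 22.7616 23.6015]
top 23 14 [21.3452 21.9959 23.9959]
top 26 8 [20.9564 21.9025 23.3957]
top 29 14 [20.5165 22.5921 23.4455]
top 32 11 [21.891  22.8093 23.3655]
top 35 18 [21.1884 23.089  26.6871]
top 38 13 [20.8615 22.8663 24.5687]
top 41 20 [20.8717 22.5136 23.5598]
top 44 19 [21.6149 24.5149 31.9523]
top 47 19 [21.8391 24.546  31.4249]
```

View pics/side6.png

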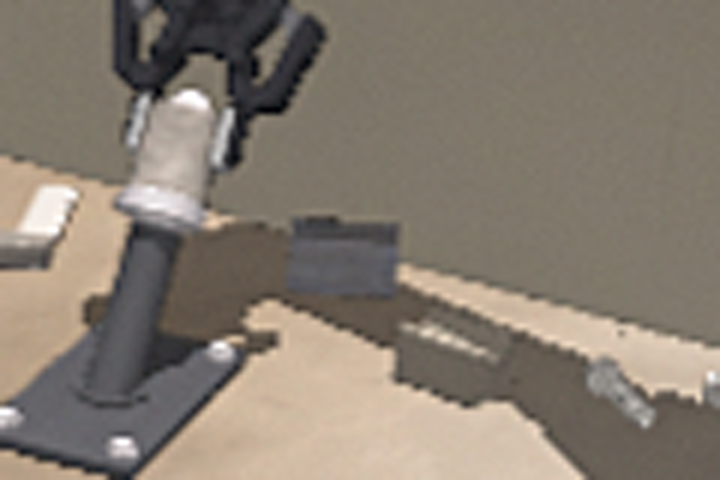

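The side crop shows the pipe at (175,150), practically at the collar (165,205), with the peg tip showing above at (192,98). The push hasn't climbed yet, so I'll keep feeling.

Call:
send_rows --targets '[0.04, 0, 0, 0.0005, 0, 0, 0, 0.04, 0, 0, 0.0005, 0, 0, 0, 0.04, 0, 0, 0.0005, 0, 0, 0]'

```text
clock: 14.85
eef_pos: [0.5976, -0.1957, 0.1337]
ee_rot: [[-0.111, 0.991, -0.073], [0.814, 0.133, 0.566], [0.571, 0.003, -0.821]]
force: [-0.9, -11.6, 13.3]
finger_gap: 0.0464
grip_force: 84.2
```

```bash
python3 -c "
from h import *
rep()"
```

```text
t 14.85 tcp in peg mm [-3.9644 -3.0559 43.8655] rotdev [-0.0045 -0.0033  0.0007] F peg [-1.6431  2.4935 17.399 ] M peg [0.44   0.6889 0.1007] gap 0.04644214023509063 84.21710291295312
```

The push has climbed to 17.4 N from 9.6 N and the pipe has stopped: it is on the collar at about 8 N. I'll hold briefly, then open while still leaning in.

Call:
send_rows --targets '[0.04, 0, 0, 0, 0, 0, 0, 0.04, 0, 0, 0, 0, 0, 0, 0.04, 0, 0, 0, 0, 0, 0, 0.04, 0, 0, 0, 0, 0, 0]'

```text
clock: 15.18
eef_pos: [0.5976, -0.1957, 0.1337]
ee_rot: [[-0.111, 0.991, -0.073], [0.814, 0.133, 0.566], [0.571, 0.003, -0.821]]
force: [0.8, -10.0, 11.2]
finger_gap: 0.0461
grip_force: 84.2
```

```bash
python3 -c "
from h import *
rep()"
```

```text
t 15.1833 tcp in peg mm [-3.9595 -3.0264 43.8882] rotdev [-0.0045 -0.0033  0.0007] F peg [-1.8326  0.5572 14.9175] M peg [ 0.3006  0.7695 -0.0268] gap 0.04611739618002467 84.20959477603901
```

Call:
send_rows --targets '[0.04, 0, 0, 0.0004, 0, 0, 0, 0.04, 0, 0, 0, 0, 0, 0, 0.04, 0, 0, 0, 0, 0, 0, 0.04, 0, 0, 0, 0, 0, 0]'

```text
clock: 15.52
eef_pos: [0.5976, -0.1957, 0.1337]
ee_rot: [[-0.111, 0.991, -0.073], [0.814, 0.132, 0.566], [0.571, 0.003, -0.821]]
force: [-0.7, -9.9, 13.6]
finger_gap: 0.0462
grip_force: 84.3
```

```bash
python3 -c "
from h import *
rep()"
```

```text
t 15.5167 tcp in peg mm [-3.967  -3.0542 43.8831] rotdev [-0.0048 -0.0035  0.0007] F peg [-0.1248  1.9944 16.6958] M peg [0.5223 0.6796 0.0688] gap 0.04622905326828182 84.30430058593629
```

Call:
send_rows --targets '[0.05, 0, 0, 0, 0, 0, 0, 0.055, 0, 0, 0, 0, 0, 0, 0.065, 0, 0, 0, 0, 0, 0, 0.085, 0, 0, 0, 0, 0, 0, 0.085, 0, 0, 0, 0, 0, 0, 0.085, 0, 0, 0, 0, 0, 0, 0.085, 0, 0, 0, 0, 0, 0]'

```text
clock: 16.1
eef_pos: [0.596, -0.1926, 0.1307]
ee_rot: [[-0.111, 0.991, -0.078], [0.811, 0.135, 0.569], [0.574, -0.0, -0.819]]
force: [-0.3, -0.0, 0.4]
finger_gap: 0.0851
grip_force: 0.0
```

```bash
python3 -c "
from h import *
rep()
c=viewer.camera('side')
cv2.imwrite('pics/side7.png',cv2.resize(c['img'][130:210,240:360],None,fx=6,fy=6,interpolation=cv2.INTER_CUBIC))"
```

```text
t 16.1 tcp in peg mm [-2.9171 -1.8844 39.5669] rotdev [0.0001 0.0004 0.0003] F peg [0.281  0.2779 0.3512] M peg [0.0374 0.6209 0.0277] gap 0.08512003705825456 0.0
```

View pics/side7.png

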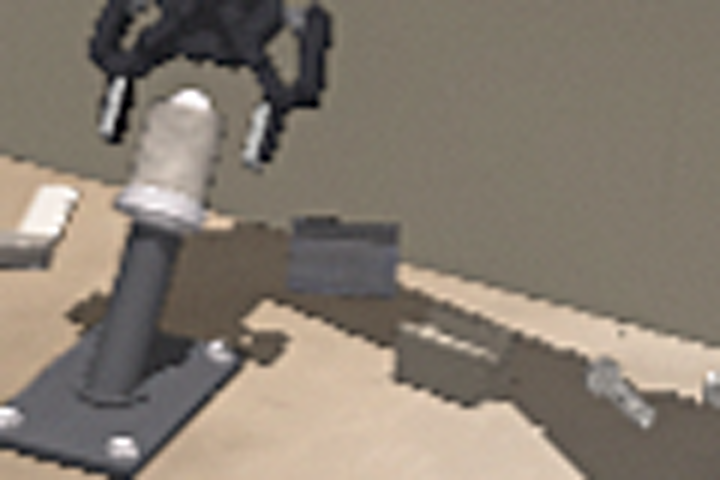

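The fingers are open and the pipe sits on the collar, unmoved. I'll back off along the peg axis and hand in.

Call:
send_rows --targets '[0.085, 0, 0, -0.01, 0, 0, 0, 0.085, 0, 0, -0.02, 0, 0, 0, 0.085, 0, 0, -0.03, 0, 0, 0, 0.085, 0, 0, -0.03, 0, 0, 0, 0.085, 0, 0, -0.02, 0, 0, 0, 0.085, 0, 0, 0, 0, 0, 0, 0.085, 0, 0, 0, 0, 0, 0]'

```text
clock: 16.73
eef_pos: [0.6051, -0.2566, 0.2221]
ee_rot: [[-0.111, 0.991, -0.075], [0.813, 0.134, 0.567], [0.572, 0.002, -0.82]]
force: [0.1, 0.6, -0.5]
finger_gap: 0.0853
grip_force: 0.0
```

Run:
```python
from h import *
rep()
for n in ('side','top'):
    c=viewer.camera(n);W=cloud(c).reshape(-1,3);W=W[~np.isnan(W).any(1)];L=(W-D0)@RP
    p=W[(L[:,2]>.02)&(L[:,2]<.062)&(np.hypot(L[:,0],L[:,1])<.035)]
    q,a,k=cyl(p,D0+PAX*.041,PAX,.024,lim=.006);print(n,len(p),k,RP.T@(q-D0)*1000,RP.T@a)
    r=np.hypot(L[:,0],L[:,1]);m=(r>.018)&(r<.027)&(L[:,2]>.05)&(L[:,2]<.09);print(' pipe top z',np.percentile(L[m,2],[50,90,98]))
    print([(RP.T@(world(r['xyz'],c)-D0)*1000,round(r['confidence'],2)) for r in viewer.tip_of('pipe_mid',c)][:1])
```

```text
t 16.7333 tcp in peg mm [ -3.429   -2.219  151.4629] rotdev [-0.0025 -0.0019  0.0006] F peg [ 0.1825 -0.1425 -0.7944] M peg [ 0.0123  0.569  -0.0195] gap 0.08529592306468804 0.0
side 155 155 [-0.7059  0.1484 41.    ] [0.0158 0.0167 0.9997]
 pipe top z [0.0571 0.0646 0.0652]
[(array([-3.8489, -1.2222, 38.6039]), 0.47)]
top 198 191 [-2.0855  0.0413 41.    ] [0.0133 0.0039 0.9999]
 pipe top z [0.0614 0.0663 0.0672]
[(array([-0.0232, -0.7888, 36.778 ]), 0.57)]
```

```bash
python3 -c "
from h import *
print(hand_in())"
```

```text
the job is handed in; nothing more can be done
None
```

The pipe is on the thick peg, pressed onto the clamp collar by feel at about 5–8 N and released there. I handed the job in at about 17 s; no verdict came back, and I could not measure the contact force after letting go.

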